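Snap the cap onto the open sample bottle

ROBOT

A 7-joint arm with a two-finger parallel gripper is mounted at the origin on a cart in front of the work surface, level with it; the furniture and walls round the work are solid. World frame = base frame: x ahead of the robot, y to its left, z up, the work surface at z = 0. Lengths are in m, angles in rad, forces in N, time in s.
With the tool pointing down it reaches from about 0.425 to 1.025 m from the base axis. Payload 3.6 kg.
Tool frame: the origin (TCP) lies midway between the tips of the shut fingers; the grasp point (between the pads) lies 19 mm behind it; z points along the fingers, y is the line along which they close (so a half turn about z gives the same grasp; the last joint's range is limited). The gripper opens to 85 mm and grips with 20 to 120 N. Pads are 22 mm wide; open, the fingers measure 114 mm over their backs; the gripper's body (76 mm by 85 mm) begins 54 mm behind the grasp point. The pads swing forward as they close: fully open they stand 13 mm farther back than shut.
Start: joints at [-1.442, 0.591, 0.048, 1.609, -0.033, 0.943, -0.034], TCP at [0.16, 0.707, 0.231] pointing down, gripper open.
Joint ranges: [-2.69, 2.69], [-0.47, 2.24], [-1.27, 1.36], [0.19, 2.51], [-1.53, 4.68], [0.08, 2.07], [-3.09, 3.09]. Speed limits (rad/s): [2.57, 2.57, 3.14, 3.14, 3.14, 3.14, 3.14].

INTERFACE

Orientations are given as a unit quaternion [x, y, z, w].
In Python, from plant import r gives the robot as it stands. The module is installed in compiled form; this text tells all that it offers.
- The arm moves only by the tool jog_arm, never from a script. Its argument "plan" is a list of rows, each a list of 7 numbers: the turn, a rotation vector about the tool's x, y, z normalised to -1 to 1, where 1 is 2 rad, then the shift along the tool's x, y, z normalised to -1 to 1, where 1 is 0.08 m, then the opening, from 0 (shut) to 1 (fully open). In form: [[rx, ry, rz, x, y, z, jaw], ...]. A call has 1 to 5 rows; each row is the pose to reach, as a shift and turn from the pose commanded when the call began, along the tool's axes at that moment; what a row does not reach only later rows make up. A row lasts 1/12 s, in which the tool goes at most 41.7 mm and 7.16 degrees, less where a joint would pass 70% of its speed; a pose out of reach is approached as far as the arm can. A call with a number of a shift or a turn outside -1 to 1 is refused whole. A call with a gripper value outside its range is refused whole. The fingers move at their own pace and stop on an object; "newtons" is the grip in N (left out, the last holds). Time passes only in rows, so rows that repeat a pose let the fingers close. It gives the time, the measured TCP pose, the force, the opening and the grip force at its end, in the units of the state.
- r.observe(): the state, without advancing time (a new reading comes with each control period).
- r.snapshot(name): name is "scene" or "top" or "wrist"; returns the picture (420x560x3 uint8, red, green, blue); there is no depth.
- r.camera_params(name): a dict with "mtx" (3x3 intrinsics, pixels), "distortion" ([k1, k2, p1, p2, k3] as OpenCV has them; the pictures are not rectified), "extrinsics" (4x4, takes a point from world to camera coordinates); the wrist camera has in their place "T_tool_cam" (4x4, takes a point from camera to tool coordinates, whose origin is the TCP and whose axes are the flange's). Camera axes: x right, y down, z forward; pixel columns grow to the right and rows downward; lengths in m; the calibration is good to about 2 mm. A picture is of the moment at which its call begins: read the wrist's pose just before it. camera_params takes no time and is no camera call.
- r.job_done(): hands the job in; it is judged then, once.
Trained networks look in the newest picture that a camera, given by its name, has taken for a name from the list of things; names that differ only in an ending like _2 or _b are one class to them, and where a whole thing is asked for, a point or a joint stands for the part that bears it (a point fixed in the world has none). Each returns a list of dicts, best first, with "conf" (0 to 1); they miss things now and then, are a little off and sometimes report something else, mostly with a low value. They report only what shows in the picture. A call takes as long as a camera call. They do not tell look-alikes from the thing itself.
- r.masks_of(camera, label): "pixels" (420x560 bool, what is visible of it) and "uv" ([column, row] in pixels, amid what is visible of it).
The state is a dict: "clock": time; "qpos": joint angles; "qvel": joint speeds; "joint_efforts": joint torques, N m; "position": TCP position; "orientation": TCP orientation; "wrist_force": force on the tool from outside, world axes, zero at the start; "wrist_torque": the same for the moment, N m; "gripper_width": finger opening in m; "gripper_force": force on a finger pad.
Only numpy, scipy, OpenCV 4.12 (cv2) and the standard library are available. Lean on these libraries where they do the work, as an engineer would, in place of code of your own. Each camera call takes 0.05 s, during which the arm holds its last target. There are 200 camera calls.

TASK

Pick up the loose red snap cap and press it straight down onto the neck of the one bottle that has no cap, until it clicks over the bead and then right home, its rim flat on the white collar. Do not let go: finish with the hand still on the cap, pressing it down with a steady push of about 10 N. Leave the round tub where it is.

Things in the scene. Friction and masses are not known exactly. Their poses are not given: they have to be found in the camera images.
- snap_cap: Loose red plastic snap cap, about 40 g, on the worktop, open side down. Origin: centre of its rim (underside); z up through the knob. Round skirt 43 mm across (45 over the ribs), closed on top at 30 mm; above it a round finger knob 23 mm across, from 30 to 54 mm above the origin: grip it there. Inside, a rounded lip at the rim leaves an opening 29 mm across.
- open_bottle: Amber bottle without a cap, fixed in a heavy steel base 70 x 70 x 22 mm that does not move. Origin: centre of the base's underside; z up. Bottle 52 mm across; its white collar, 45 mm across, has its top at z = 75 mm; on it stands the white neck, 26 mm across and 24 mm tall (top at 99 mm), the uppermost 6 mm tapering to 16 mm across.
- collar (a point): Centre of the collar's top face on the open bottle, on the neck's axis, 75 mm above the bottle's origin, z up. With the cap home, the cap's origin lies at this point.
- capped_bottle_1: An identical bottle in the same fixed base, with a green cap already fitted (top of its knob at 129 mm). Origin: centre of the base's underside.
- capped_bottle_2: Another identical bottle with a green cap already fitted. Origin: centre of the base's underside.
- round_tub: Round lidded tub, 98 mm across and 61 mm high, loose on the worktop; a bystander. Origin: centre of its underside.
- bead0 (a joint): One of four alike sprung nubs of the snap bead, 8 mm above the collar, out to 33 mm across: 0 m = out; pressed in about 0.002 m as the cap's lip passes. The cap slides loosely down to about 11 mm above the collar, where its lip meets the nubs; pushing takes a peak of roughly 9 N, falling off at about 6 mm (the click); then it goes on to the collar, a hard stop, and stays.
There are look-alikes about, which are no part of the job. Of the things like the snap_cap, leave any that is orange or yellow; of the rest the smaller one is meant.

How it is judged:
On the way, in this order (a step that is already met when the one before it is completed fails the run):
1. the cap is lifted clear of the worktop, its rim above the collar's height (height (world z) of snap_cap above 0.08 m and contact force between snap_cap and the fingers above 0.2 N), for 0.1 s.
2. the cap has snapped home on the open bottle and is still pressed down (z of snap_cap in the frame of collar below 0.003 m and horizontal distance between snap_cap and collar below 0.004 m and contact force between snap_cap and open_bottle above 4 N), for 0.2 s.
At the end, for the whole second after the job is handed in: The red cap is snapped home on the open bottle: its rim within 3 mm of the collar, within 4 mm of the neck's axis and square to within 0.1 rad; the hand is still on the cap and presses it onto the bottle with 4 to 30 N through the last second (all of step 2 and z of snap_cap in the frame of collar above -0.003 m and angle between the z axis of snap_cap and the z axis of collar, either way round below 0.1 rad and contact force between snap_cap and open_bottle below 30 N and contact force between snap_cap and the fingers above 2 N); the arm keeps its last pose, push and grip.
It fails at once if the round tub is shoved more than 20 mm (distance of round_tub from where it was at the start of the episode above 0.02 m).
It also fails if it takes over 40 s, if anything falls off the work surface, if the arm or the gripper's body presses on something with over 40 N, if the wrist force passes 120 N, or if a joint passes its speed limit or range.

## Working session

There is one attempt and no reset: what is moved stays moved. The work goes in short steps, Python scripts to look and compute and a tool call to move; the robot and the scene stay as the last step left them, time stands still between calls to the robot, and variables do not carry over. Pictures are saved under pics/ and viewed, at most 10 in all, crops included, and the job is handed in when it is done.

Besides the shell and the picture viewer there is one more tool, called after ">>>" as name([rows], argument=value, ...), one row to a line, values as JSON. jog_arm: Moves the arm, as the interface text tells. Scaled input: -1 to 1 covers 0.08 m each way for a shift and 2 rad each way for a turn. Its arguments: {"type":"object","properties":{"plan":{"type":"array"},"newtons":{"type":"number"}},"required":["plan"]}

```bash
mkdir -p pics; cat > h.py <<'E'
import numpy as np,cv2
from plant import r
from scipy.spatial.transform import Rotation as R
def save(n,im,s=1.0):
    cv2.imwrite('pics/'+n+'.png',cv2.resize(im[:,:,::-1],None,fx=s,fy=s,interpolation=cv2.INTER_CUBIC))
def ray(cam,uv,obs=None):
    p=r.camera_params(cam);K=np.array(p['mtx'],float);d=np.array(p['distortion'],float)
    x=cv2.undistortPoints(np.array([[uv]],float),K,d)[0,0];v=np.array([x[0],x[1],1.])
    if 'extrinsics' in p:
        E=np.array(p['extrinsics']);T=np.linalg.inv(E)
    else:
        W=np.eye(4);W[:3,:3]=R.from_quat(obs['orientation']).as_matrix();W[:3,3]=obs['position'];T=W@np.array(p['T_tool_cam'])
    return T[:3,3],T[:3,:3]@v
def atz(cam,uv,z,obs=None):
    o,v=ray(cam,uv,obs);return o+v*(z-o[2])/v[2]
E
python3 - <<'E'
from h import *
o=r.observe();print(o)
a=r.snapshot('scene');b=r.snapshot('top')
save('s0',a,1.4);save('t0',b,1.4)
for c in ['scene','top']:
  for l in ['snap_cap','open_bottle','capped_bottle_1','round_tub','collar']:
    for m in r.masks_of(c,l):print(c,l,round(m['conf'],2),np.round(m['uv']),m['pixels'].sum(),np.round(atz(c,m['uv'],0.03),3))
E
```

```text
{'clock': 0.0, 'qpos': array([-1.44149251,  0.59212743,  0.04830357,  1.60980983, -0.03330852,
        0.94266729, -0.03373708]), 'qvel': array([-2.97961318e-04,  1.51790686e-04,  1.13391347e-03, -3.00578211e-04,
        6.01617130e-04,  6.51254416e-05, -1.91530892e-04]), 'joint_efforts': array([-8.26154155e-05, -5.48690414e+01,  1.54621594e+00, -1.98121011e+01,
        9.33732139e-03,  8.58935789e-03, -2.64765852e-06]), 'position': array([0.16001361, 0.7062923 , 0.2301397 ]), 'orientation': array([ 1.11153824e-01,  9.93802601e-01, -1.10168759e-03, -6.24153166e-05]), 'wrist_force': array([-0.54871037,  0.59886699, -0.02532361]), 'wrist_torque': array([-0.0151925 , -0.00567114, -0.02593873]), 'gripper_force': 0.0, 'gripper_width': 0.08559794227786899}
scene snap_cap 0.89 [247. 259.] 454 [ 0.442 -0.071  0.03 ]
scene snap_cap 0.79 [219. 237.] 643 [0.446 0.016 0.03 ]
scene snap_cap 0.66 [273. 287.] 464 [ 0.425 -0.155  0.03 ]
scene snap_cap 0.61 [282. 235.] 816 [ 0.538 -0.083  0.03 ]
scene snap_cap 0.26 [226. 168.] 1241 [0.615 0.169 0.03 ]
scene open_bottle 0.72 [390. 250.] 1292 [ 0.651 -0.279  0.03 ]
scene capped_bottle_1 0.59 [324. 213.] 1315 [ 0.647 -0.111  0.03 ]
scene capped_bottle_1 0.58 [267. 188.] 1212 [0.627 0.043 0.03 ]
scene round_tub 0.79 [224. 168.] 1222 [0.613 0.174 0.03 ]
scene round_tub 0.53 [246. 258.] 439 [ 0.442 -0.068  0.03 ]
scene collar 0.64 [388. 251.] 1321 [ 0.646 -0.277  0.03 ]
top snap_cap 0.87 [294. 217.] 609 [ 0.533 -0.066  0.03 ]
top snap_cap 0.67 [330. 260.] 253 [ 0.431 -0.148  0.03 ]
top snap_cap 0.61 [190. 186.] 1457 [0.613 0.181 0.03 ]
top open_bottle 0.89 [378. 164.] 864 [ 0.654 -0.269  0.03 ]
top capped_bottle_1 0.85 [244. 176.] 860 [0.633 0.051 0.03 ]
top capped_bottle_1 0.65 [310. 170.] 838 [ 0.644 -0.107  0.03 ]
top round_tub 0.94 [191. 185.] 1389 [0.614 0.177 0.03 ]
top collar 0.63 [380. 165.] 831 [ 0.652 -0.272  0.03 ]
```

View pics/s0.png

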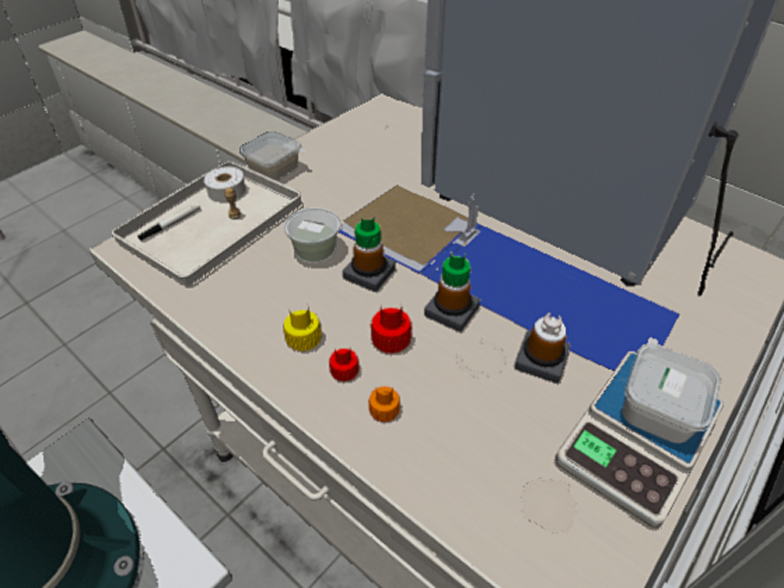

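```bash
python3 - <<'E'
import cv2
a=cv2.imread('pics/s0.png');b=cv2.imread('pics/t0.png')
c=cv2.resize(a[290:440,270:450],None,fx=2.1,fy=2.1,interpolation=cv2.INTER_CUBIC)
d=cv2.resize(b[260:410,300:500],None,fx=2.1,fy=2.1,interpolation=cv2.INTER_CUBIC)
cv2.imwrite('pics/c0.png',cv2.hconcat([c,d]))
E
```

```text
(no output)
```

View pics/c0.png

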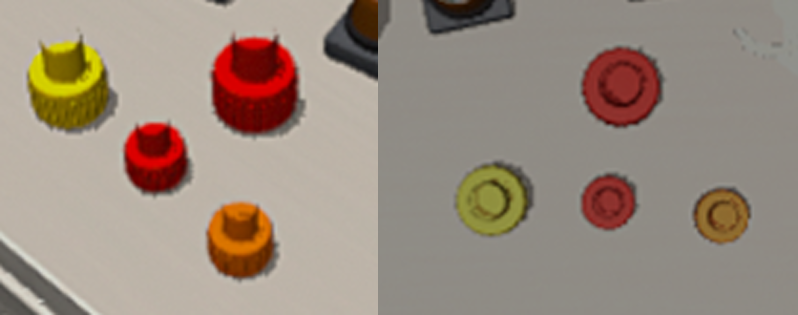

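The scene picture shows four loose caps: yellow (215,237), large red (280,235), small red (245,259) and orange (274,288). Yellow and orange are excluded, and the smaller of the two reds is at (245,259), which the crop confirms. The open bottle with the white neck is at (390,245).

```bash
cat >> h.py <<'E'
def delta(t):
    o=r.observe();return np.round(R.from_quat(o['orientation']).inv().apply(np.array(t)-o['position'])/0.08,3)
E
python3 - <<'E'
from h import *
for c in ['scene','top']:
    im=r.snapshot(c);hsv=cv2.cvtColor(im,cv2.COLOR_RGB2HSV)
    m=((((hsv[...,0]<6)|(hsv[...,0]>174))&(hsv[...,1]>120)&(hsv[...,2]>60))*255).astype(np.uint8)
    n,l,s,ce=cv2.connectedComponentsWithStats(m)
    for i in range(1,n):
        if s[i,4]>100: print(c,'red',s[i],np.round(ce[i],1),atz(c,ce[i],0.025).round(4))
    m=r.masks_of(c,'open_bottle')[0]['pixels']
    w=(m&(hsv[...,1]<60)&(hsv[...,2]>125)).astype(np.uint8)
    n,l,s,ce=cv2.connectedComponentsWithStats(w)
    for i in range(1,n):
        if s[i,4]>15: print(c,'white',s[i],np.round(ce[i],1),atz(c,ce[i],0.08).round(4))
R_=R.from_quat(r.observe()['orientation']).as_matrix();print(R_.round(3))
E
```

```text
scene red [265 220  29  32 786] [279.  235.5] [ 0.5346 -0.0757  0.025 ]
scene red [235 249  22  24 410] [245.3 260.1] [ 0.44  -0.067  0.025]
scene white [382 224  22  20 263] [392.8 234.4] [ 0.6479 -0.2771  0.08  ]
top red [284 202  26  27 534] [296.6 214.8] [ 0.5386 -0.0724  0.025 ]
top red [284 246  18  18 248] [292.2 254.2] [ 0.4462 -0.0599  0.025 ]
top white [375 151  19  19 207] [383.8 160.6] [ 0.6536 -0.273   0.08  ]
[[-0.975  0.221  0.   ]
 [ 0.221  0.975  0.   ]
 [-0.     0.    -1.   ]]
```

>>> jog_arm([
  [0, 0, 0, -1, -1, 0, 0.6],
  [0, 0, 0, -1, -1, 0, 0.6],
  [0, 0, 0, -1, -1, 0, 0.6],
], newtons=60)

```text
clock: 1.05
position: [0.2226, 0.6084, 0.2311]
orientation: [0.112, 0.994, -0.001, 0.001]
wrist_force: [1.8, -0.3, -0.9]
gripper_width: 0.052
gripper_force: 0.0
```

>>> jog_arm([
  [0, 0, 0, -1, -1, 0, 0.6],
  [0, 0, 0, -1, -1, 0, 0.6],
  [0, 0, 0, -1, -1, 0, 0.6],
])

```text
clock: 1.3
position: [0.2833, 0.5119, 0.2314]
orientation: [0.113, 0.994, -0.001, 0.001]
wrist_force: [-0.2, -0.6, 0.8]
gripper_width: 0.0515
gripper_force: 0.0
```

>>> jog_arm([
  [0, 0, 0, -1, -1, 0, 0.6],
  [0, 0, 0, -1, -1, 0, 0.6],
  [0, 0, 0, -1, -1, 0, 0.6],
])

```text
clock: 1.55
position: [0.3433, 0.4162, 0.2315]
orientation: [0.113, 0.994, -0.001, 0.001]
wrist_force: [0.5, -1.0, 0.1]
gripper_width: 0.0513
gripper_force: 0.0
```

>>> jog_arm([
  [0, 0, 0, -1, -1, 0, 0.6],
  [0, 0, 0, -1, -1, 0, 0.6],
  [0, 0, 0, -1, -1, 0, 0.6],
])

```text
clock: 1.8
position: [0.4035, 0.3206, 0.2317]
orientation: [0.113, 0.994, -0.0, 0.001]
wrist_force: [-0.0, 0.1, 0.8]
gripper_width: 0.0515
gripper_force: 0.0
```

>>> jog_arm([
  [0, 0, 0, -1, -1, 0, 0.6],
  [0, 0, 0, -1, -1, 0, 0.6],
  [0, 0, 0, -1, -1, 0, 0.6],
])

```text
clock: 2.05
position: [0.4639, 0.2249, 0.2318]
orientation: [0.113, 0.994, -0.0, 0.001]
wrist_force: [0.5, 0.0, -0.1]
gripper_width: 0.0513
gripper_force: 0.0
```

>>> jog_arm([
  [0, 0, 0, -0.2, -1, 0, 0.6],
  [0, 0, 0, -0.2, -1, 0, 0.6],
  [0, 0, 0, -0.2, -1, 0, 0.6],
])

```text
clock: 2.3
position: [0.4591, 0.1375, 0.2312]
orientation: [0.117, 0.993, -0.003, -0.001]
wrist_force: [0.3, -0.1, -0.1]
gripper_width: 0.051
gripper_force: 0.0
```

>>> jog_arm([
  [0, 0, 0, -0.2, -1, 0, 0.6],
  [0, 0, 0, -0.2, -1, 0, 0.6],
  [0, 0, 0, -0.2, -1, 0, 0.6],
])

```text
clock: 2.55
position: [0.4568, 0.0573, 0.2315]
orientation: [0.117, 0.993, -0.002, -0.0]
wrist_force: [-0.1, -0.2, 0.0]
gripper_width: 0.0511
gripper_force: 0.0
```

>>> jog_arm([
  [0, 0, 0, -0.2, -1, 0, 0.6],
  [0, 0, 0, -0.2, -1, 0, 0.6],
  [0, 0, 0, -0.2, -1, 0, 0.6],
])

```text
clock: 2.8
position: [0.4551, -0.0238, 0.2318]
orientation: [0.117, 0.993, -0.002, 0.0]
wrist_force: [0.2, 0.6, 0.1]
gripper_width: 0.0515
gripper_force: 0.0
```

>>> jog_arm([
  [0, 0, 0, 0.02, -0.5, 0.6, 0.6],
  [0, 0, 0, 0.02, -0.5, 0.6, 0.6],
  [0, 0, 0, 0.02, -0.5, 0.6, 0.6],
  [0, 0, 0, 0.02, -0.5, 0.6, 0.6],
])

```text
clock: 3.13
position: [0.4448, -0.0548, 0.183]
orientation: [0.112, 0.994, -0.0, -0.001]
wrist_force: [0.1, -0.3, 1.0]
gripper_width: 0.0511
gripper_force: 0.0
```

```bash
cat > w.py <<'E'
from h import *
import sys
o=r.observe();im=r.snapshot('wrist');save(sys.argv[1],im,1.4)
print(r.camera_params('wrist')['T_tool_cam'])
hsv=cv2.cvtColor(im,cv2.COLOR_RGB2HSV)
m=((((hsv[...,0]<6)|(hsv[...,0]>174))&(hsv[...,1]>120)&(hsv[...,2]>50))*255).astype(np.uint8)
n,l,s,ce=cv2.connectedComponentsWithStats(m)
for i in range(1,n):
    if s[i,4]>100: print('red',s[i],np.round(ce[i],1),atz('wrist',ce[i],0.03,o).round(4))
print(o['position'],o['orientation'],o['qpos'].round(2))
E
python3 w.py w1
```

```text
[[ 9.90284504e-04 -9.65200399e-01 -2.61509482e-01  6.67335179e-02]
 [ 9.99999473e-01  8.85422807e-04  5.18809243e-04 -2.17059996e-05]
 [-2.69208429e-04 -2.61509858e-01  9.65200768e-01 -1.42939871e-01]
 [ 0.00000000e+00  0.00000000e+00  0.00000000e+00  1.00000000e+00]]
red [ 254  176   43   44 1434] [275.2 198. ] [ 0.4438 -0.0591  0.03  ]
red [ 254  248   59   66 3027] [282.9 281.2] [ 0.536  -0.0719  0.03  ]
[ 0.44483994 -0.0548286   0.18297204] [ 1.12211603e-01  9.93683953e-01 -6.19872788e-05 -8.68002746e-04] [-0.13  0.33  0.19  2.26 -0.12  0.56  1.5 ]
```

View pics/w1.png

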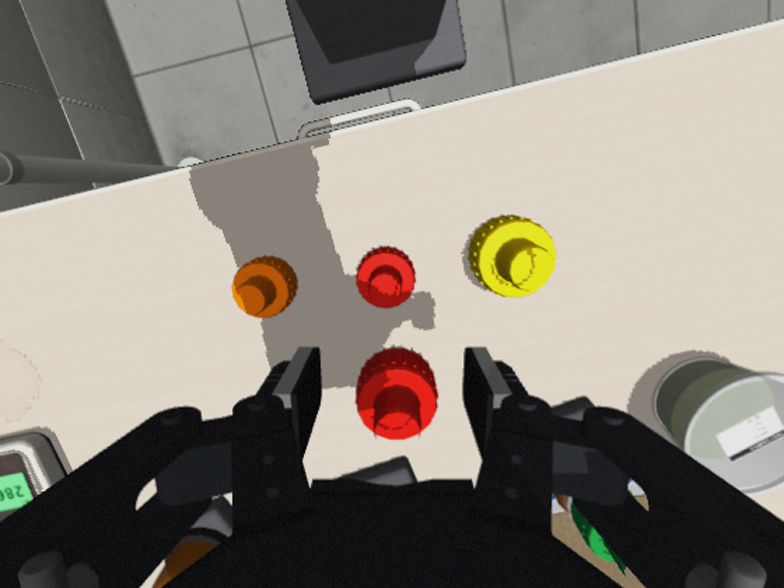

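The wrist view shows the small red cap at (275,198) with orange on its left, yellow on its right and the large red at (283,281). I'll descend and recheck.

>>> jog_arm([
  [0, 0, 0, 0, 0, 0.7, 0.6],
  [0, 0, 0, 0, 0, 0.7, 0.6],
  [0, 0, 0, 0, 0, 0.7, 0.6],
  [0, 0, 0, 0, 0, 0.7, 0.6],
  [0, 0, 0, 0, 0, 0.7, 0.6],
])

```text
clock: 3.6
position: [0.4469, -0.054, 0.1286]
orientation: [0.11, 0.994, 0.0, 0.001]
wrist_force: [0.5, -0.6, -0.2]
gripper_width: 0.0506
gripper_force: 0.0
```

```bash
python3 w.py w2; python3 -c "
from h import *
print(delta([0.4435,-0.0595,0.034]))"
```

```text
[[ 9.89774935e-04 -9.65200429e-01 -2.61509374e-01  6.67324931e-02]
 [ 9.99999473e-01  8.84382330e-04  5.20701064e-04 -2.06059565e-05]
 [-2.71306621e-04 -2.61509752e-01  9.65200796e-01 -1.42942079e-01]
 [ 0.00000000e+00  0.00000000e+00  0.00000000e+00  1.00000000e+00]]
red [ 246  182   53   54 2131] [272.2 208.5] [ 0.4428 -0.0592  0.03  ]
red [ 246  267   71   81 4485] [281.2 307.2] [ 0.5354 -0.0721  0.03  ]
[ 0.44692119 -0.05396216  0.1286276 ] [1.10492644e-01 9.93875797e-01 2.88561340e-04 1.48067104e-03] [-0.1   0.43  0.15  2.3  -0.16  0.41  1.54]
[ 0.031 -0.076  1.184]
```

View pics/w2.png

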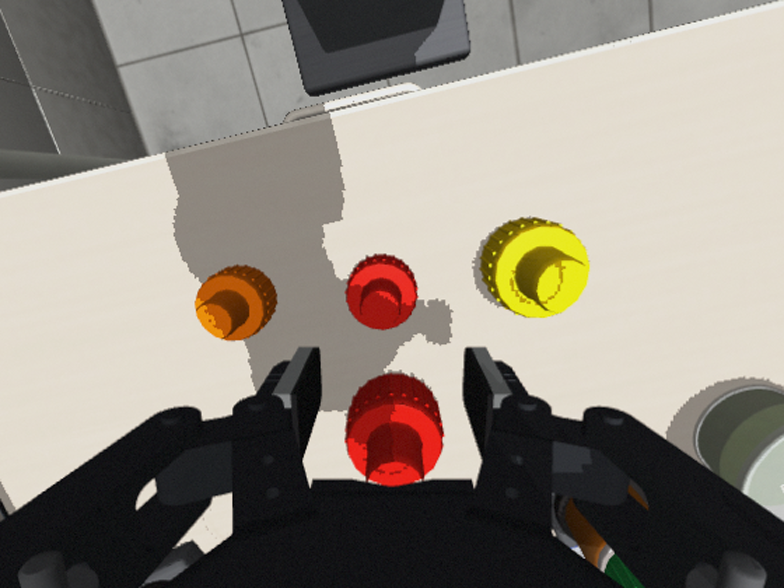

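The small red cap is now at (272,208), giving a position of (0.443, -0.059), which agrees with the other cameras. I'll go down and grip.

>>> jog_arm([
  [0, 0, 0, 0.03, -0.075, 0.3, 0.6],
  [0, 0, 0, 0.03, -0.075, 0.5, 0.6],
  [0, 0, 0, 0.03, -0.075, 0.7, 0.6],
  [0, 0, 0, 0.03, -0.075, 0.8, 0.6],
  [0, 0, 0, 0.03, -0.075, 0.8, 0.6],
])

```text
clock: 4.07
position: [0.4419, -0.0598, 0.063]
orientation: [0.111, 0.994, 0.0, -0.0]
wrist_force: [0.2, -0.0, -0.2]
gripper_width: 0.0515
gripper_force: 0.0
```

```bash
python3 -c "
from h import *
o=r.observe();print(o['position'],o['orientation'],delta([0.443,-0.0592,0.034]))"
```

```text
[ 0.4418634  -0.05983817  0.06303322] [ 1.11017489e-01  9.93818419e-01  8.36649658e-05 -2.44379027e-04] [-0.012  0.011  0.363]
```

>>> jog_arm([
  [0, 0, 0, -0.01, 0.01, 0.2, 0.6],
  [0, 0, 0, -0.01, 0.01, 0.36, 0.6],
  [0, 0, 0, -0.01, 0.01, 0.36, 0.6],
  [0, 0, 0, -0.01, 0.01, 0.36, 0.6],
])

```text
clock: 4.4
position: [0.4431, -0.0594, 0.0352]
orientation: [0.111, 0.994, 0.0, 0.0]
wrist_force: [0.3, 0.0, 0.1]
gripper_width: 0.0515
gripper_force: 0.0
```

>>> jog_arm([
  [0, 0, 0, 0, 0, 0, 0],
  [0, 0, 0, 0, 0, 0, 0],
  [0, 0, 0, 0, 0, 0, 0],
  [0, 0, 0, 0, 0, 0, 0],
  [0, 0, 0, 0, 0, 0, 0],
], newtons=80)

```text
clock: 4.82
position: [0.4433, -0.0595, 0.0357]
orientation: [0.111, 0.994, 0.0, 0.001]
wrist_force: [-0.3, 1.0, 8.0]
gripper_width: 0.0193
gripper_force: 78.0
```

>>> jog_arm([
  [0, 0, 0, 0, 0, -0.3, 0],
  [0, 0, 0, 0, 0, -0.6, 0],
  [0, 0, 0, 0, 0, -1, 0],
  [0, 0, 0, 0, 0, -1, 0],
  [0, 0, 0, 0, 0, -1, 0],
])

```text
clock: 5.23
position: [0.4439, -0.0595, 0.1164]
orientation: [0.111, 0.994, 0.0, 0.002]
wrist_force: [0.2, 0.5, -0.6]
gripper_width: 0.0195
gripper_force: 78.3
```

```bash
python3 w.py w3
```

```text
[[ 9.89889857e-04 -9.65200378e-01 -2.61509561e-01  6.67328942e-02]
 [ 9.99999473e-01  8.84709024e-04  5.19934531e-04 -2.13922039e-05]
 [-2.70481137e-04 -2.61509938e-01  9.65200745e-01 -1.42941025e-01]
 [ 0.00000000e+00  0.00000000e+00  0.00000000e+00  1.00000000e+00]]
red [ 241  211   79  137 6411] [280.1 277.9] [ 0.4973 -0.0709  0.03  ]
[ 0.44393128 -0.05945035  0.11638789] [1.11073522e-01 9.93809152e-01 1.99266232e-04 2.45014396e-03] [-0.08  0.45  0.15  2.32 -0.18  0.38  1.56]
```

View pics/w3.png

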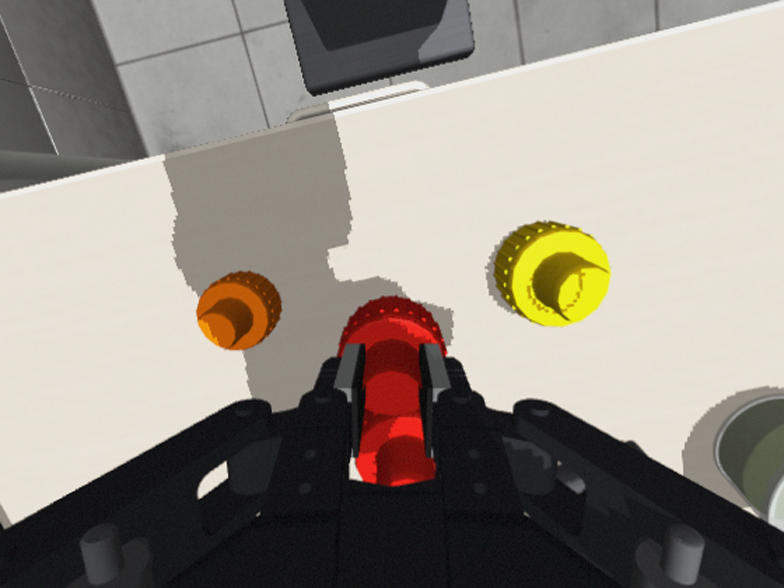

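The cap is held upright between the pads, with the skirt spanning u 241–320 and its front edge at v=211. I'll fit its offset in the tool frame.

```bash
python3 - <<'E'
from h import *
from scipy.optimize import least_squares
p=r.camera_params('wrist');K=np.array(p['mtx']);d=np.array(p['distortion']);Ti=np.linalg.inv(np.array(p['T_tool_cam']))
a=np.linspace(0,2*np.pi,721)
def ext(x,y,zr=0.0357):
    P=np.vstack([np.c_[x+.0225*np.cos(a),y+.0225*np.sin(a),0*a+z] for z in (zr,zr-.03)])
    P=P@Ti[:3,:3].T+Ti[:3,3]
    uv=cv2.projectPoints(P,np.zeros(3),np.zeros(3),K,d)[0][:,0]
    return np.array([uv[:,0].min(),uv[:,0].max(),uv[:,1].min()])
for zr in (.033,.0357,.038):
    s=least_squares(lambda q:ext(*q,zr)-[241,320,211.],[0,0],x_scale=.001,diff_step=1e-3);print(zr,s.x,s.fun)
print(ext(0,0))
q=r.observe();print(q['position'])
E
```

```text
0.033 [-0.00380998  0.00053317] [-3.01962951  3.02021646  0.26316061]
0.0357 [-0.00450404  0.00054232] [-2.28704606  2.28748299  0.19546665]
0.038 [-0.00509663  0.00055011] [-1.68253611  1.68285291  0.14147249]
[237.40791461 321.59059601 204.09201962]
[ 0.44294979 -0.05931951  0.11530749]
```

>>> jog_arm([
  [0, 0, 0, 0, 0, -0.4, 0],
  [0, 0, 0, 0, 0, -0.8, 0],
  [0, 0, 0, 0, 0, -1, 0],
  [0, 0, 0, 0, 0, -1, 0],
])

```text
clock: 5.62
position: [0.4442, -0.0596, 0.1964]
orientation: [0.111, 0.994, 0.0, 0.002]
wrist_force: [0.2, -0.3, -1.6]
gripper_width: 0.0194
gripper_force: 78.3
```

>>> jog_arm([
  [0, 0, 0, -0.3, -0.14, 0, 0],
  [0, 0, 0, -0.65, -0.3, 0, 0],
  [0, 0, 0, -0.99, -0.46, 0, 0],
])

```text
clock: 5.87
position: [0.5111, -0.1126, 0.1927]
orientation: [0.11, 0.994, 0.0, -0.002]
wrist_force: [1.1, -0.4, -0.0]
gripper_width: 0.0195
gripper_force: 78.4
```

>>> jog_arm([
  [0, 0, 0, -0.3, -0.14, 0, 0],
  [0, 0, 0, -0.65, -0.3, 0, 0],
  [0, 0, 0, -0.99, -0.46, 0, 0],
])

```text
clock: 6.12
position: [0.5805, -0.1666, 0.1918]
orientation: [0.111, 0.994, 0.0, -0.002]
wrist_force: [0.1, -0.3, -0.6]
gripper_width: 0.0196
gripper_force: 78.4
```

>>> jog_arm([
  [0, 0, 0, -0.3, -0.14, 0, 0],
  [0, 0, 0, -0.65, -0.3, 0, 0],
  [0, 0, 0, -0.99, -0.46, 0, 0],
  [0, 0, 0, -0.99, -0.46, 0, 0],
  [0, 0, 0, -0.99, -0.46, 0, 0],
])

```text
clock: 6.53
position: [0.6495, -0.2207, 0.1914]
orientation: [0.112, 0.994, 0.0, -0.002]
wrist_force: [-0.3, 0.3, -0.9]
gripper_width: 0.0197
gripper_force: 78.4
```

```bash
python3 w.py w4; python3 - <<'E'
from h import *
o=r.observe()
for l in ['open_bottle','snap_cap']:
  for m in r.masks_of('wrist',l):print(l,round(m['conf'],2),np.round(m['uv']),m['pixels'].sum(),cv2.boundingRect(m['pixels'].astype(np.uint8)))
print(o['position'])
E
```

```text
[[ 9.91759007e-04 -9.65200435e-01 -2.61509343e-01  6.67351409e-02]
 [ 9.99999473e-01  8.88198175e-04  5.14204265e-04 -2.21593369e-05]
 [-2.64038059e-04 -2.61509715e-01  9.65200808e-01 -1.42935331e-01]
 [ 0.00000000e+00  0.00000000e+00  0.00000000e+00  1.00000000e+00]]
red [ 369    1   83   84 5080] [410.8  42.6] [ 0.5365 -0.0726  0.03  ]
red [ 241  211   79   86 3924] [279.6 250.4] [ 0.7079 -0.234   0.03  ]
[ 0.64952324 -0.2207069   0.1914079 ] [ 1.11988437e-01  9.93707816e-01  1.88816932e-05 -1.83487072e-03] [ 0.12  0.59  0.21  1.74 -0.16  0.83  1.75]
open_bottle 0.64 [226. 205.] 4116 (190, 166, 82, 84)
snap_cap 0.79 [280. 246.] 3941 (241, 212, 79, 84)
snap_cap 0.69 [411.  40.] 5328 (368, 1, 84, 86)
[ 0.64848247 -0.21936716  0.19155545]
```

View pics/w4.png

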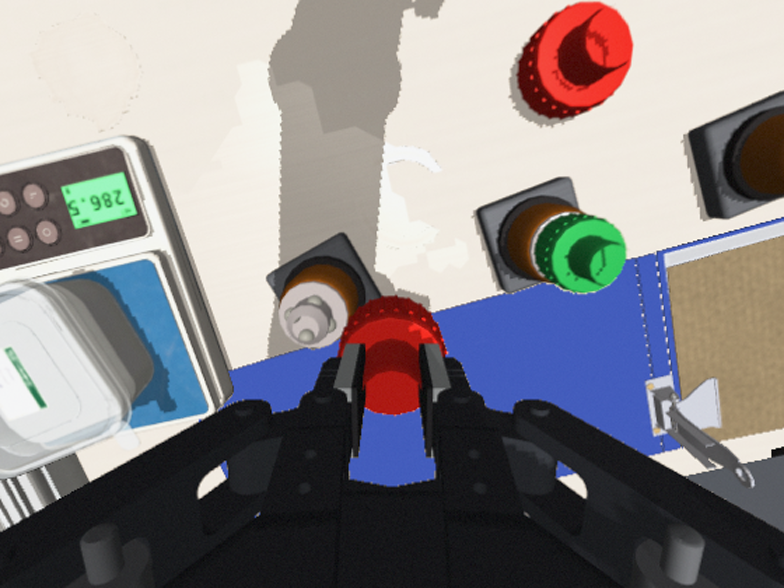

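The wrist view shows the open bottle, with its neck tip near (218,236) and its collar near (224,224). The cap is firmly held. I'll enlarge the neck with model circles overlaid.

```bash
cat > ov.py <<'E'
from h import *
import sys
o=r.observe();im=r.snapshot('wrist')
c=[float(x) for x in sys.argv[2:4]]
p=r.camera_params('wrist');K=np.array(p['mtx']);d=np.array(p['distortion']);Ti=np.linalg.inv(np.array(p['T_tool_cam']))
Rm=R.from_quat(o['orientation']);a=np.linspace(0,2*np.pi,73)
u0,u1,v0,v1=170,340,150,310;s=3.6
big=cv2.resize(im[v0:v1,u0:u1,::-1],None,fx=s,fy=s,interpolation=cv2.INTER_CUBIC)
def circ(P,col):
    uv=cv2.projectPoints(P@Ti[:3,:3].T+Ti[:3,3],np.zeros(3),np.zeros(3),K,d)[0][:,0]
    cv2.polylines(big,[(((uv-[u0,v0]+.5)*s)).astype(int)],True,col,1)
for rad,z in ((.008,.099),(.013,.093),(.0225,.075)):
    W=np.c_[c[0]+rad*np.cos(a),c[1]+rad*np.sin(a),0*a+z]; circ(Rm.inv().apply(W-o['position']),(0,255,0))
for z in (.0357,.0057): circ(np.c_[-.0038+.0215*np.cos(a),.0005+.0215*np.sin(a),0*a+z],(255,255,0))
cv2.imwrite('pics/'+sys.argv[1]+'.png',big);print(o['position'])
for uv,z in (((218,236.5),.099),((223.6,224),.075)):print(atz('wrist',uv,z,o))
E
python3 ov.py o1 0.650 -0.275
```

```text
[ 0.64818915 -0.218255    0.19260192]
[ 0.65572247 -0.27241897  0.099     ]
[ 0.65255964 -0.27116166  0.075     ]
```

View pics/o1.png

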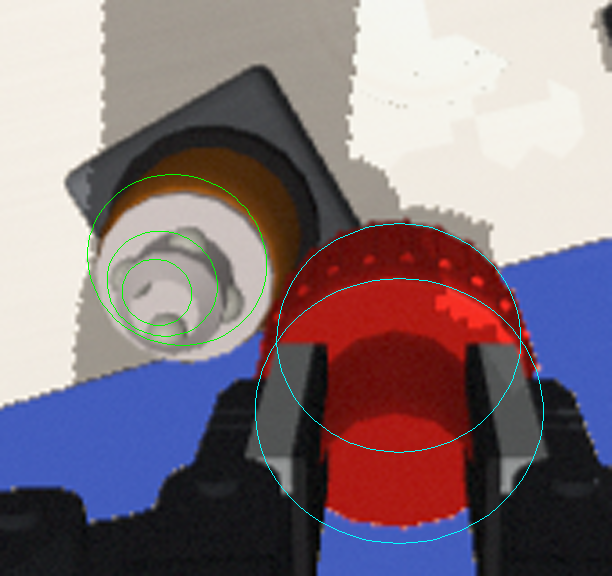

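>>> jog_arm([
  [0, 0, 0, -0.09, -0.33, 0, 0],
  [0, 0, 0, -0.18, -0.66, 0, 0],
  [0, 0, 0, -0.18, -0.66, 0.3, 0],
  [0, 0, 0, -0.18, -0.66, 0.5, 0],
  [0, 0, 0, -0.18, -0.66, 0.5, 0],
])

```text
clock: 7.15
position: [0.6489, -0.2726, 0.1508]
orientation: [0.111, 0.994, 0.001, -0.004]
wrist_force: [-0.5, 1.2, -2.0]
gripper_width: 0.0191
gripper_force: 78.4
```

```bash
python3 - <<'E'
from h import *
P=[]
for i in range(4):
    o=r.observe();P.append(np.r_[o['position'],o['wrist_force']]);a=r.snapshot('wrist')
print(np.array(P).round(4)); print(o['orientation'].round(4))
b=r.snapshot('scene')
A=cv2.resize(a[130:330,180:380,::-1],(400,400),interpolation=cv2.INTER_CUBIC)
B=cv2.resize(b[150:270,340:460,::-1],(400,400),interpolation=cv2.INTER_CUBIC)
cv2.imwrite('pics/o2.png',cv2.hconcat([A,B]))
E
```

```text
[[ 0.6489 -0.2726  0.1508 -0.4528  1.2063 -1.9823]
 [ 0.6502 -0.2725  0.1525  0.4773  0.1359  0.0493]
 [ 0.6515 -0.2728  0.154   0.4332 -0.1498 -0.8563]
 [ 0.6525 -0.2733  0.155   0.1143  0.0329 -0.8835]]
[1.105e-01 9.939e-01 3.000e-04 1.000e-04]
```

View pics/o2.png

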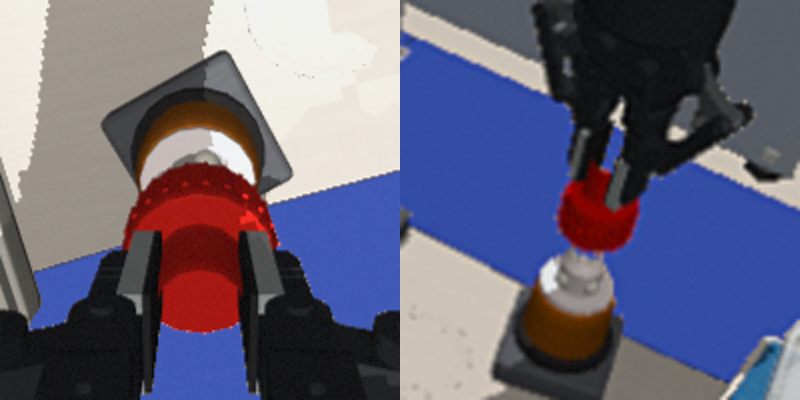

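```bash
cat > fit.py <<'E'
from h import *
from scipy.optimize import least_squares
a=np.linspace(0,2*np.pi,361)
def proj(c,P):
    p=r.camera_params(c);E=np.array(p['extrinsics']);P=P@E[:3,:3].T+E[:3,3]
    return cv2.projectPoints(P,np.zeros(3),np.zeros(3),np.array(p['mtx']),np.array(p['distortion']))[0][:,0]
def box(c,x,y,rings):
    uv=proj(c,np.vstack([np.c_[x+q*np.cos(a),y+q*np.sin(a),0*a+z] for q,z in rings]))
    return np.r_[uv.min(0),uv.max(0)]
def fit(c,bb,rings,use,x0=(.65,-.274)):
    t=np.array([bb[0]-.5,bb[1]-.5,bb[0]+bb[2]-.5,bb[1]+bb[3]-.5])
    s=least_squares(lambda q:(box(c,*q,rings)-t)[use],x0,x_scale=.001,diff_step=1e-3);return s.x.round(4),s.fun.round(1)
neck=[(.0225,.075),(.013,.093),(.008,.099)]
print('neck scene',fit('scene',(382,224,22,20),neck,[0,1,2]));print('neck top',fit('top',(375,151,19,19),neck,[0,1,2,3]))
o=r.observe();zr=o['position'][2]-.0357;print(o['position'])
for c in ('scene','top'):
    im=r.snapshot(c);hsv=cv2.cvtColor(im,cv2.COLOR_RGB2HSV)
    m=((((hsv[...,0]<6)|(hsv[...,0]>174))&(hsv[...,1]>120)&(hsv[...,2]>40))*255).astype(np.uint8)
    n,l,s,ce=cv2.connectedComponentsWithStats(m)
    for i in range(1,n):
        if s[i,4]>40 and np.hypot(*(ce[i]-proj(c,np.array([[.652,-.274,zr+.02]]))[0]))<25: print(c,s[i],fit(c,s[i],[(.022,zr),(.0215,zr+.03)],[0,2,3]))
E
python3 fit.py
```

```text
neck scene (array([ 0.6517, -0.2754]), array([-0.3, -0. ,  0.3]))
neck top (array([ 0.656 , -0.2745]), array([-0.3, -0.2,  0.3,  0.2]))
[ 0.65325151 -0.27381702  0.15593356]
scene [388 198  23  27 382] (array([ 0.6591, -0.2718]), array([-1.5,  1.5, -0.1]))
top [379 154  11  11  69] (array([ 0.6603, -0.2637]), array([-5.8,  5.7, -0. ]))
```

Both the scene fit and the TCP reading put the cap about 3 mm too far in x, because the arm settled late. I'll correct that and lower slowly, watching the force.

>>> jog_arm([
  [0, 0, 0, 0.035, -0.015, 0.1, 0],
  [0, 0, 0, 0.035, -0.015, 0.2, 0],
  [0, 0, 0, 0.035, -0.015, 0.2, 0],
  [0, 0, 0, 0.035, -0.015, 0.2, 0],
  [0, 0, 0, 0.035, -0.015, 0.2, 0],
])

```text
clock: 7.92
position: [0.6492, -0.2748, 0.1382]
orientation: [0.111, 0.994, 0.0, -0.0]
wrist_force: [0.1, 0.3, -0.9]
gripper_width: 0.0195
gripper_force: 78.4
```

```bash
python3 - <<'E'
from h import *
for i in range(3): r.snapshot('wrist')
E
python3 fit.py | tail -3; python3 -c "
from h import *
print(delta([.6503,-.2744,.111]))"
```

```text
[ 0.64963352 -0.27496602  0.13872926]
scene [386 206  23  27 376] (array([ 0.6543, -0.2741]), array([-1.4,  1.3, -0.1]))
top [378 157  10  11  62] (array([ 0.6564, -0.2633]), array([-6.1,  6. , -0. ]))
[-0.007  0.009  0.347]
```

>>> jog_arm([
  [0, 0, 0, 0, 0, 0.05, 0],
  [0, 0, 0, 0, 0, 0.1, 0],
  [0, 0, 0, 0, 0, 0.15, 0],
  [0, 0, 0, 0, 0, 0.18, 0],
  [0, 0, 0, 0, 0, 0.18, 0],
])

```text
clock: 8.58
position: [0.6502, -0.2745, 0.1235]
orientation: [0.111, 0.994, 0.0, 0.001]
wrist_force: [2.7, 0.5, -2.0]
gripper_width: 0.0198
gripper_force: 78.4
```

>>> jog_arm([
  [0, 0, 0, 0, 0, 0, 0],
  [0, 0, 0, 0, 0, 0, 0],
  [0, 0, 0, 0, 0, 0, 0],
], newtons=100)

```text
clock: 8.83
position: [0.6501, -0.2745, 0.1241]
orientation: [0.111, 0.994, 0.0, 0.001]
wrist_force: [3.8, 0.5, -2.3]
gripper_width: 0.0191
gripper_force: 97.9
```

>>> jog_arm([
  [0, 0, 0, -0.015, 0, 0, 0],
  [0, 0, 0, -0.015, 0, 0.03, 0],
  [0, 0, 0, -0.015, 0, 0.05, 0],
  [0, 0, 0, -0.015, 0, 0.05, 0],
  [0, 0, 0, -0.015, 0, 0.05, 0],
])

```text
clock: 9.25
position: [0.6515, -0.2748, 0.1212]
orientation: [0.111, 0.994, 0.0, 0.001]
wrist_force: [1.9, 2.5, 6.0]
gripper_width: 0.0186
gripper_force: 99.4
```

>>> jog_arm([
  [0, 0, 0, -0.005, 0.01, 0.02, 0],
  [0, 0, 0, -0.005, 0.01, 0.04, 0],
  [0, 0, 0, -0.005, 0.01, 0.06, 0],
  [0, 0, 0, -0.005, 0.01, 0.06, 0],
])

```text
clock: 9.58
position: [0.6512, -0.2745, 0.1154]
orientation: [0.111, 0.994, -0.0, 0.0]
wrist_force: [3.0, 0.6, -0.8]
gripper_width: 0.0188
gripper_force: 99.0
```

>>> jog_arm([
  [0, 0, 0, -0.01, 0, 0.02, 0],
  [0, 0, 0, -0.01, 0, 0.04, 0],
  [0, 0, 0, -0.01, 0, 0.05, 0],
  [0, 0, 0, -0.01, 0, 0.05, 0],
])

```text
clock: 9.92
position: [0.6513, -0.2745, 0.111]
orientation: [0.111, 0.994, 0.0, -0.001]
wrist_force: [2.1, 0.9, 0.4]
gripper_width: 0.0189
gripper_force: 99.3
```

>>> jog_arm([
  [0, 0, 0, -0.005, 0, 0.01, 0],
  [0, 0, 0, -0.005, 0, 0.02, 0],
  [0, 0, 0, -0.005, 0, 0.02, 0],
  [0, 0, 0, -0.005, 0, 0.02, 0],
])

```text
clock: 10.25
position: [0.6515, -0.2746, 0.111]
orientation: [0.111, 0.994, 0.0, -0.001]
wrist_force: [-1.4, 3.2, 8.1]
gripper_width: 0.0191
gripper_force: 99.6
```

>>> jog_arm([
  [0, 0, 0, 0, 0, 0.005, 0],
  [0, 0, 0, 0, 0, 0.005, 0],
  [0, 0, 0, 0, 0, 0.005, 0],
  [0, 0, 0, 0, 0, 0.005, 0],
  [0, 0, 0, 0, 0, 0.005, 0],
])

```text
clock: 10.67
position: [0.6515, -0.2746, 0.1109]
orientation: [0.111, 0.994, 0.0, -0.001]
wrist_force: [-2.5, 2.9, 9.6]
gripper_width: 0.0186
gripper_force: 99.7
```

```bash
python3 - <<'E'
from h import *
for i in range(10):
    o=r.observe();print(o['position'].round(4),o['wrist_force'].round(1));b=r.snapshot('scene')
cv2.imwrite('pics/f.png',cv2.resize(b[150:270,340:460,::-1],(480,480),interpolation=cv2.INTER_CUBIC))
E
```

```text
[ 0.6515 -0.2746  0.1109] [-2.5  2.9  9.6]
[ 0.6515 -0.2746  0.1109] [-1.6  3.9 10.4]
[ 0.6515 -0.2746  0.1109] [-1.3  2.7  9.7]
[ 0.6515 -0.2746  0.1109] [-2.2  1.9 10.1]
[ 0.6515 -0.2746  0.1109] [-2.1  3.3 10. ]
[ 0.6515 -0.2746  0.1109] [-2.3  2.7  9.8]
[ 0.6515 -0.2746  0.1109] [-3.4  3.2  9.9]
[ 0.6515 -0.2746  0.1109] [-2.6  3.  10.1]
[ 0.6515 -0.2746  0.1109] [-1.   2.7 10.8]
[ 0.6515 -0.2746  0.1109] [-2.   2.9  9.1]
```

View pics/f.png

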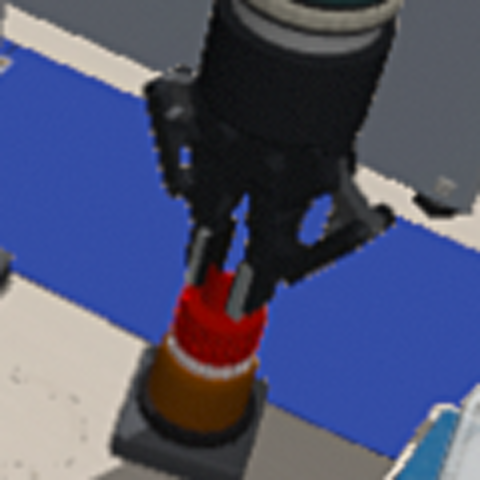

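The cap sits square on the collar (rim at about z = 0.075 m) with a steady push of about 10 N, so I'm handing it in.

```bash
python3 -c "
from plant import r
print(r.job_done())"
```

```text
the job is handed in; nothing more can be done
None
```

The small red cap is snapped home on the open bottle, the hand still pressing it down at about 10 N, and the job is handed in; no pass/fail result came back.

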